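# Push an airline tube home in a push-fit coupling

### The job

Take the dust cap off the push-fit coupling and put it in the tray. Then take the aluminium tube from the rack and push it, chamfered end first, straight into the coupling past the seal until it bottoms, finishing with a firm push of about 20 N but never so hard that the spring cradle comes down on its stop. Let go and leave it standing there, and leave the other parts on the table where they are.

Things in the scene. Friction and masses are not known exactly. Their poses are not given: they have to be found in the camera images.
- port_mouth (a point): Centre of the coupling's mouth, level with the top face of its 54 mm square blue block, 93 mm above the table when unloaded; z up along the bore. Bore 21.5 mm wide, 30 mm deep to its flat bottom. It moves down with the block when pressed, so home is judged relative to it.
- port_seal (a point): Ring of sprung seal pads in the bore, 12 mm below the mouth, on its axis. The taper of the tube's foot meets it when the foot is 14 mm down and needs a peak of some 11 to 19 N to get through, done at about 18 mm; then it slides on against a lighter drag (3 to 9 N) to the bottom. The seal holds the tube when let go.
- cradle_base (a point): Underside centre of the fixed steel base, 96 mm square, that carries the coupling block on a spring: the block sinks straight down when pressed, from about 2 N on, giving 4 N per mm (20 N: 4.5 mm), for 7.5 mm (32 N), then comes up solid. It springs back up when let go.
- cap_knob (a point): Middle of the upright knob of the white plastic dust cap. Knob 18 mm in diameter and 28 mm tall (14 mm above and below this point), on a 36 mm flange 5 mm thick, under which a 18 mm spigot drops 6 mm loosely into the coupling's mouth; the cap's lowest point is 25 mm below this point. It starts on the coupling, lifts straight off. z up along the knob. Mass about 25 g.
- tray_in (a point): Centre of the inner floor of the black open tray fixed on the table; outside 150 (x) by 130 (y) by 26 mm high, walls 4 mm; x and y along its sides.
- tube_mid (a point): Half-way up the aluminium tube, 20 mm in diameter, 110 mm long, loose, about 50 g; z along it, away from the chamfered foot. It stands in the middle hole of a fixed grey block 64 by 130 by 32 mm, its foot 22 mm down the hole (3 mm play). When home 80 mm stand out of the coupling: hold it 25 to 40 mm below its top, firmly (about 40 N).
- tube_foot (a point): Centre of the tube's lower end (55 mm below the middle); the last 6 mm taper from 20 to 14 mm in diameter. 30 mm below the mouth when home.
- coupling_a: blue coupling body, ring-grooved cylinder 44 mm across, 46 mm tall, standing loose; origin under its centre. Bystander.
- coupling_b: bare aluminium coupling body of the same shape and size, standing loose; origin under its centre. Bystander.
- end_ring: flat blue end ring, 38 mm across, 12 mm tall, loose; origin under its centre. Bystander.
- wrench: steel wrench lying at the left edge of the work; origin under its centre. Bystander.
There are look-alikes about, which are no part of the job. Leave any turquoise look-alike of the part that bears port_mouth alone. Leave any orange or purple look-alike of the part that bears cap_knob alone.

How it is judged:
By the outcome, as a careful person would: the job done as asked, in the order asked, and still so for the second after the job is handed in, with the robot touching nothing.
It also fails if it takes over 64 s, if anything falls off the work surface, if the arm or the gripper's body presses on something with over 40 N, if the wrist force passes 120 N, or if a joint passes its speed limit or range.

### The arm

A 6-joint arm with a two-finger parallel gripper is mounted at the origin on the work surface. World frame = base frame: x ahead of the robot, y to its left, z up, the work surface at z = 0. Lengths are in m, angles in degrees, forces in N, time in s.
With the tool pointing down it reaches from about 0.375 to 0.9 m from the base axis. Payload 3.1 kg.
Tool frame: the origin (TCP) lies on the front face of the gripper's body, between the roots of the fingers; the fingertips stand 70 mm ahead of it and the grasp point (between the pads) lies 51 mm ahead of it (bot.tip_extent is the distance from the TCP to the fingertips, in m); z points along the fingers, x is the direction in which the jaws open and shut, and the axes are right-handed (so a half turn about z gives the same grasp; the last joint's range is limited). The gripper opens to 87 mm and grips with 3 to 60 N. Pads are 19 mm wide; open, the fingers measure 117 mm over their backs; the gripper's body (75 mm by 190 mm) begins 51 mm behind the grasp point.
Start: joints at [58.184, 30.224, 82.088, -0, 67.689, -10.227], TCP at [0.23, 0.581, 0.292] pointing down, gripper open.
Joint ranges: [-176.69, 176.69], [-43.24, 126.21], [12.49, 139.97], [-82, 262], [0, 151.66], [-163.58, 163.58]. Speed limits (degrees/s): [159.86, 159.86, 180, 180, 180, 180].

### API

Orientations are given as a 3x3 rotation matrix whose columns are the frame's x, y, z axes.
In Python, from rig import bot, viewer, ticket gives the robot as it stands. The module is installed in compiled form; this text tells all that it offers.
- The arm moves only by the tool arm_command, never from a script. Its argument "targets" is a list of rows, each an object with "rot": the turn, a rotation vector about the tool's x, y, z in degrees, a list of three; "offset": the shift along the tool's x, y, z in cm, a list of three; "gripper": the closure, from 0 (fully open) to 1 (shut). A call has 1 to 8 rows; each row is the pose to reach, as a shift and turn from the pose commanded when the call began, along the tool's axes at that moment; what a row does not reach only later rows make up. A row lasts 1/10 s, in which the tool goes at most 50 mm and 8.59 degrees, less where a joint would pass 70% of its speed; a pose out of reach is approached as far as the arm can. A call with a gripper value outside its range is refused whole. The fingers move at their own pace and stop on an object; the grip force is fixed at half the most. Time passes only in rows, so rows that repeat a pose let the fingers close. It gives the time, the measured TCP pose, the force and the opening at its end, in the units of the state.
- bot.read_state(): the state, without advancing time (a new reading comes with each control period).
- viewer.capture(name): name is "scene" or "top" or "wrist"; returns a dict with "frame" (420x560x3 uint8, red, green, blue), "fx", "fy", "cx", "cy" (pixels), "view" (4x4, takes a point from world to camera coordinates). Camera axes: x right, y down, z forward; pixel columns grow to the right and rows downward; lengths in m; the calibration is good to about 2 mm. A picture is of the moment at which its call begins. There is no depth.
- ticket.hand_in(): hands the job in, once; it reports no verdict.
The state is a dict: "time_s": time; "joint_positions": joint angles; "qvel": joint speeds; "tau": joint torques, N m; "position": TCP position; "tcp_rot": TCP orientation; "force": force on the tool from outside, world axes, zero at the start; "moment": the same for the moment, N m; "opening": opening from 0.0 (shut) to 1.0 (fully open).
Only numpy, scipy, OpenCV 4.12 (cv2) and the standard library are available. Lean on these libraries where they do the work, as an engineer would, in place of code of your own. Each camera call takes 0.05 s, during which the arm holds its last target. There are 200 camera calls.

## Working session

There is one attempt and no reset: what is moved stays moved. The work goes in short steps, Python scripts to look and compute and a tool call to move; the robot and the scene stay as the last step left them, time stands still between calls to the robot, and variables do not carry over. Pictures are saved under pics/ and viewed, about 8 in all and at most 12, crops included, and the job is handed in when it is done.

Besides the shell and the picture viewer there is one more tool, called after ">>>" in YAML: its name, and indented under it one key for each argument. arm_command: Moves the arm, as the interface text tells. Its arguments: {"type":"object","properties":{"targets":{"type":"array"}},"required":["targets"]}

```bash
mkdir -p pics
cat > h.py <<'E'
import numpy as np, cv2
from rig import bot, viewer, ticket
def snap(cam,name):
    c=viewer.capture(cam); cv2.imwrite(f'pics/{name}.png',c['frame'][:,:,::-1])
    np.savez(f'pics/{name}.npz',**{k:c[k] for k in('frame','fx','fy','cx','cy','view')}); return c
def load(name): return np.load(f'pics/{name}.npz')
def ray(c,u,v):
    V=np.array(c['view']);R=V[:3,:3];o=-R.T@V[:3,3]
    d=R.T@np.array([(u-c['cx'])/c['fx'],(v-c['cy'])/c['fy'],1]);return o,d
def atz(c,u,v,z):
    o,d=ray(c,u,v);return o+d*(z-o[2])/d[2]
def proj(c,p):
    V=np.array(c['view']);q=V[:3,:3]@np.array(p)+V[:3,3]
    return np.array([c['fx']*q[0]/q[2]+c['cx'],c['fy']*q[1]/q[2]+c['cy']])
E
python3 - <<'E'
from h import *
a=snap('scene','s0');b=snap('top','t0');w=snap('wrist','w0')
for c in(a,b,w): print(c['fx'],np.round(np.array(c['view']),3).tolist())
im=np.hstack([cv2.resize(c['frame'],(400,300)) for c in (a,w)])
cv2.imwrite('pics/sw0.png',im[:,:,::-1])
cv2.imwrite('pics/t0x.png',cv2.resize(b['frame'],(800,600))[:,:,::-1])
s=bot.read_state();print(s)
E
```

```text
399.24664586647253 [[-0.14, 0.99, 0.006, -0.01], [0.648, 0.096, -0.756, -0.315], [-0.749, -0.102, -0.655, 1.294], [0.0, 0.0, 0.0, 1.0]]
545.4451463197173 [[-0.005, -1.0, 0.01, 0.092], [-0.983, 0.003, -0.186, 0.604], [0.186, -0.011, -0.982, 1.181], [0.0, 0.0, 0.0, 1.0]]
321.98435532911424 [[0.367, 0.93, -0.002, -0.625], [0.887, -0.35, 0.301, -0.037], [0.279, -0.112, -0.954, 0.393], [0.0, 0.0, 0.0, 1.0]]
{'time_s': 0.15, 'joint_positions': array([ 5.81842266e+01,  3.02662611e+01,  8.21401265e+01,  8.08289956e-04,
        6.76897418e+01, -1.02257207e+01]), 'qvel': array([ 0.01178063, -0.18881708, -0.2367513 ,  0.06754699,  0.12815725,
        0.03599423]), 'tau': array([ 4.69070728e-04, -4.40429592e+01, -1.76841813e+01,  6.33040024e-02,
        5.52677689e-02, -9.11337293e-05]), 'position': array([0.22968825, 0.58077781, 0.29149803]), 'tcp_rot': array([[ 3.67967377e-01,  9.29838269e-01, -8.95595239e-04],
       [ 9.29837239e-01, -3.67968336e-01, -1.41880343e-03],
       [-1.64880842e-03, -3.10684428e-04, -9.99998592e-01]]), 'force': array([ 0.12192959, -0.07294317,  0.08139899]), 'moment': array([-0.02395287, -0.01473601,  0.01137154]), 'opening': 1.0010212143797195}
```

View pics/t0x.png

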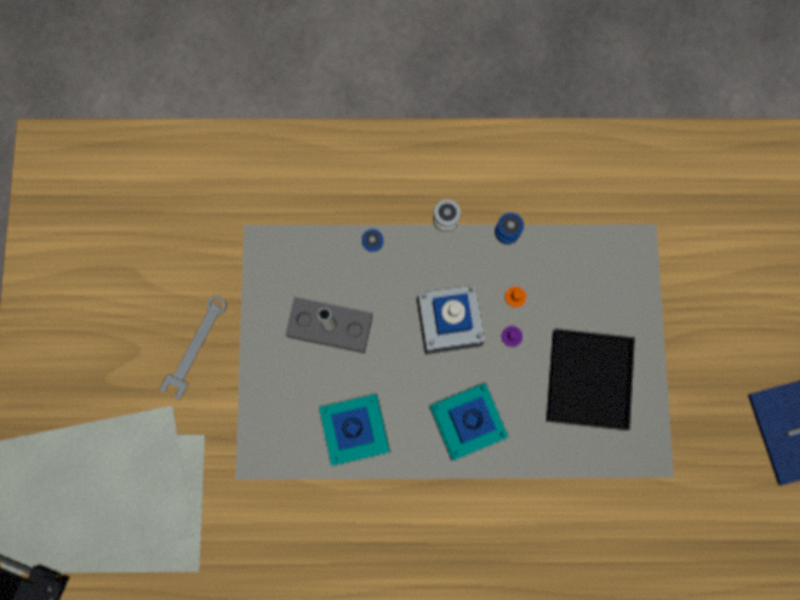

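View pics/s0.png

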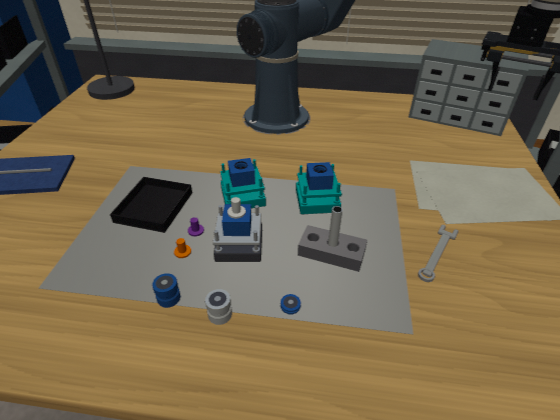

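The scene shows the white-capped blue block on its grey base at about (453,312) in the enlarged top view. The tube is in the grey rack at (324,314), the tray at (590,380), and the turquoise look-alikes sit below. I'll enlarge crops for measuring.

Run:
```python
from h import *
t=load('t0');s=load('s0')
def crop(c,x,y,w,h,k): return cv2.resize(c['frame'][y:y+h,x:x+w],None,fx=k,fy=k,interpolation=cv2.INTER_CUBIC)
# top crops: cap (285..345,195..250) tube (195..265,195..250)
a=crop(t,285,195,66,50,6); b=crop(t,195,200,66,50,6)
d=crop(s,205,190,66,50,6); e=crop(s,300,200,66,50,6)
im=np.vstack([np.hstack([a,b]),np.hstack([d,e])])
cv2.imwrite('pics/m.png',im[:,:,::-1]);print(im.shape)
k=1/1.42857
for n,u,v,z in [('cap',453,310,.126),('tubetop',324,314,.12),('tray1',555,330,.026),('tray2',634,337,.026),('tray3',629,429,.026),('tray4',547,421,.026),
 ('rack1',294,298,.032),('rack2',372,312,.032),('rack3',366,352,.032),('rack4',287,338,.032),('orange',516,296,.03),('purple',512,336,.03),('cplB',447,212,.046)]:
    print(n,np.round(atz(t,u*k,v*k,z),4))
```

```text
(600, 792, 3)
cap [0.5847 0.0074 0.126 ]
tubetop [0.5802 0.2007 0.12  ]
tray1 [ 0.5696 -0.1658  0.026 ]
tray2 [ 0.5577 -0.2936  0.026 ]
tray3 [ 0.4105 -0.2766  0.026 ]
tray4 [ 0.4236 -0.1469  0.026 ]
rack1 [0.6225 0.257  0.032 ]
rack2 [0.599  0.1307 0.032 ]
rack3 [0.534  0.1402 0.032 ]
rack4 [0.5571 0.2669 0.032 ]
orange [ 0.6252 -0.1037  0.03  ]
purple [ 0.5594 -0.095   0.03  ]
cplB [0.7628 0.0076 0.046 ]
```

View pics/m.png

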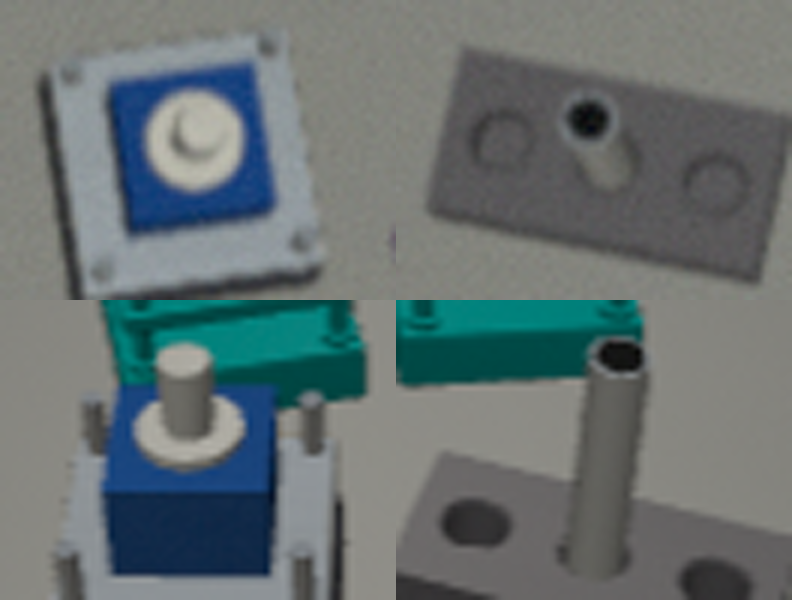

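Run:
```python
from h import *
from scipy.optimize import least_squares
t=load('t0');s=load('s0')
f=lambda x0,y0,X,Y:(x0+(X+.5)/6-.5,y0+(Y+.5)/6-.5)
P={'flange':(f(285,195,195,140),.098,f(205,190,189,128)),
'knobtop':(f(285,195,206,127),.126,f(205,190,186,58)),
'tubetop':(f(195,200,193,118),.12,f(300,200,223,56)),
'tubebase@.032':(f(195,200,217,175),.032,f(300,200,204,266)),
'rackhole':(None,.032,f(300,200,198,258))}
for n,(a,z,b) in P.items():
    if a: print(n,'top',np.round(atz(t,*a,z),4),end=' ')
    print(n,'scene',np.round(atz(s,*b,z),4),end=' ')
    if a:
        r=least_squares(lambda p:np.r_[proj(t,p)-a,proj(s,p)-b],[.58,.1,.1]);print('tri',np.round(r.x,4),r.cost)
# block top corners
for X,Y in[(112,82),(255,66),(272,208),(132,228)]: print(np.round(atz(t,*f(285,195,X,Y),.093),4))
for X,Y in[(63,48),(390,112),(362,284),(32,210)]: print('rack',np.round(atz(t,*f(195,200,X,Y),.032),4))
for X,Y in[(102,195),(72,255),(315,100)]:print('pin scene xy at z .06',np.round(atz(s,*f(205,190,X,Y),.06),4))
```

```text
flange top [0.5878 0.0051 0.098 ] flange scene [0.5885 0.0065 0.098 ] tri [0.5878 0.0057 0.0974] 0.083288901182133
knobtop top [0.5874 0.0035 0.126 ] knobtop scene [0.5865 0.0069 0.126 ] tri [0.5869 0.0054 0.1263] 0.7524285453293438
tubetop top [0.5814 0.2008 0.12  ] tubetop scene [0.5797 0.2019 0.12  ] tri [0.5812 0.2013 0.1212] 0.07429513036701273
tubebase@.032 top [0.5751 0.1988 0.032 ] tubebase@.032 scene [0.5857 0.2044 0.032 ] tri [0.5765 0.2026 0.0227] 1.5549174534560912
rackhole scene [0.5821 0.2023 0.032 ] [0.6104 0.0349 0.093 ]
[ 0.6163 -0.0179  0.093 ]
[ 0.5634 -0.0229  0.093 ]
[0.5561 0.0283 0.093 ]
rack [0.6249 0.2587 0.032 ]
rack [0.5994 0.1325 0.032 ]
rack [0.5328 0.1431 0.032 ]
rack [0.5617 0.2693 0.032 ]
pin scene xy at z .06 [ 0.5841 -0.0274  0.06  ]
pin scene xy at z .06 [ 0.6146 -0.0299  0.06  ]
pin scene xy at z .06 [0.5234 0.0355 0.06  ]
```

```bash
cat >> h.py <<'E'
def off(x,y,z):
    s=bot.read_state();R=s['tcp_rot'];p=s['position']
    print('t',s['time_s'],'pos',p.round(4),'F',s['force'].round(2),'open',round(s['opening'],3),'yaw',np.degrees(np.arctan2(R[1,0],R[0,0])).round(2),'zax',R[:,2].round(4))
    print('offset cm',(100*R.T@(np.array([x,y,z])-p)).round(2))
E
python3 -c "
from h import *
off(.587,.0057,.25)"
```

```text
t 0.15 pos [0.2297 0.5808 0.2915] F [ 0.12 -0.07  0.08] open 1.001 yaw 68.41 zax [-9.0e-04 -1.4e-03 -1.0e+00]
offset cm [-40.32  54.39   4.2 ]
```

>>> arm_command:
  targets:
    - {"rot": [0,0,0],"offset": [-40.3,54.4,4.1],"gripper": 0}
    - {"rot": [0,0,0],"offset": [-40.3,54.4,4.1],"gripper": 0}
    - {"rot": [0,0,0],"offset": [-40.3,54.4,4.1],"gripper": 0}
    - {"rot": [0,0,0],"offset": [-40.3,54.4,4.1],"gripper": 0}
    - {"rot": [0,0,0],"offset": [-40.3,54.4,4.1],"gripper": 0}
    - {"rot": [0,0,0],"offset": [-40.3,54.4,4.1],"gripper": 0}
    - {"rot": [0,0,0],"offset": [-40.3,54.4,4.1],"gripper": 0}
    - {"rot": [0,0,0],"offset": [-40.3,54.4,4.1],"gripper": 0}

```text
time_s: 0.95
position: [0.4414, 0.2403, 0.2679]
tcp_rot: [[0.368, 0.93, -0.0], [0.93, -0.368, 0.0], [0.0, -0.0, -1.0]]
force: [0.9, 0.8, -0.1]
opening: 1.001
```

```bash
python3 -c "
from h import *
off(.587,.0057,.25)"
```

```text
t 0.95 pos [0.4414 0.2403 0.2679] F [ 0.88  0.79 -0.08] open 1.001 yaw 68.42 zax [-0.e+00  1.e-04 -1.e+00]
offset cm [-16.46  22.16   1.79]
```

>>> arm_command:
  targets:
    - {"rot": [0,0,0],"offset": [-16.4,22.2,1.8],"gripper": 0}
    - {"rot": [0,0,0],"offset": [-16.4,22.2,1.8],"gripper": 0}
    - {"rot": [0,0,0],"offset": [-16.4,22.2,1.8],"gripper": 0}
    - {"rot": [0,0,0],"offset": [-16.4,22.2,1.8],"gripper": 0}
    - {"rot": [0,0,0],"offset": [-16.4,22.2,1.8],"gripper": 0}
    - {"rot": [0,0,0],"offset": [-16.4,22.2,1.8],"gripper": 0}
    - {"rot": [0,0,0],"offset": [-16.4,22.2,1.8],"gripper": 0}
    - {"rot": [0,0,0],"offset": [-16.4,22.2,1.8],"gripper": 0}

```text
time_s: 1.75
position: [0.5864, 0.0077, 0.2495]
tcp_rot: [[0.369, 0.929, -0.002], [0.929, -0.369, 0.001], [0.0, -0.002, -1.0]]
force: [-0.1, 0.7, -1.0]
opening: 0.998
```

```bash
python3 -c "
from h import *
c=snap('wrist','w1');cv2.imwrite('pics/w1x.png',cv2.resize(c['frame'],(800,600),interpolation=cv2.INTER_CUBIC)[:,:,::-1])
off(.587,.0057,.171);print((proj(c,[.587,.0057,.098])*10/7).round(1),(proj(c,[.587,.0057,.126])*10/7).round(1))"
```

```text
t 1.8 pos [0.5859 0.0086 0.2496] F [0.06 0.41 0.12] open 1.006 yaw 68.41 zax [-2.1e-03  8.0e-04 -1.0e+00]
offset cm [-0.23  0.23  7.86]
[394.1 312.8] [393.5 330.9]
```

View pics/w1x.png

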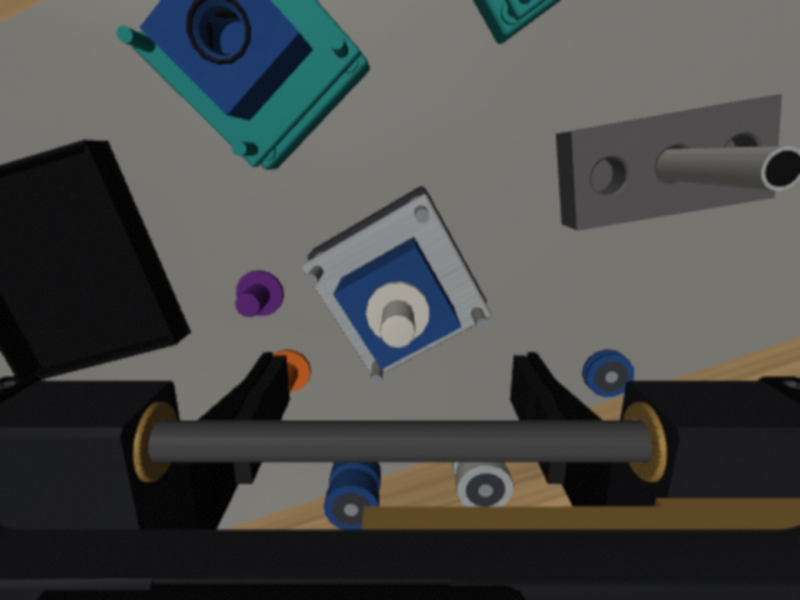

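The wrist view shows the white cap in line with the gripper: flange centre (397,314), knob top (398,331). That is about 1.5 mm from the prediction.

```bash
python3 -c "
from h import *
c=load('w1');k=.7
print(atz(c,397*k,314*k,.098).round(4),atz(c,398*k,331*k,.126).round(4),'tubetop',atz(c,783*k,168*k,.12).round(4))
off(.5873,.0067,.172)"
```

```text
[0.5883 0.007  0.098 ] [0.5879 0.0078 0.126 ] tubetop [0.5807 0.2036 0.12  ]
t 1.8 pos [0.5859 0.0086 0.2496] F [0.06 0.41 0.12] open 1.006 yaw 68.41 zax [-2.1e-03  8.0e-04 -1.0e+00]
offset cm [-0.12  0.22  7.76]
```

>>> arm_command:
  targets:
    - {"rot": [0,0,0],"offset": [0.1,0.0,3],"gripper": 0}
    - {"rot": [0,0,0],"offset": [0.1,0.0,5],"gripper": 0}
    - {"rot": [0,0,0],"offset": [0.1,0.0,5],"gripper": 0}
    - {"rot": [0,0,0],"offset": [0.1,0.0,5],"gripper": 0}

```text
time_s: 2.2
position: [0.5866, 0.0102, 0.2003]
tcp_rot: [[0.366, 0.931, -0.001], [0.931, -0.366, 0.0], [-0.0, -0.001, -1.0]]
force: [0.1, 0.0, 0.1]
opening: 1.002
```

```bash
python3 -c "
from h import *
off(.5879,.007,.172)"
```

```text
t 2.2 pos [0.5866 0.0102 0.2003] F [0.13 0.01 0.09] open 1.002 yaw 68.52 zax [-1.e-03  3.e-04 -1.e+00]
offset cm [-0.25  0.24  2.83]
```

>>> arm_command:
  targets:
    - {"rot": [0,0,0],"offset": [-0.25,0.24,1.5],"gripper": 0}
    - {"rot": [0,0,0],"offset": [-0.25,0.24,2.8],"gripper": 0}
    - {"rot": [0,0,0],"offset": [-0.25,0.24,2.8],"gripper": 0}
    - {"rot": [0,0,0],"offset": [-0.25,0.24,2.8],"gripper": 0}
    - {"rot": [0,0,0],"offset": [-0.25,0.24,2.8],"gripper": 0.6}
    - {"rot": [0,0,0],"offset": [-0.25,0.24,2.8],"gripper": 0.6}

```text
time_s: 2.8
position: [0.5888, 0.0056, 0.1725]
tcp_rot: [[0.368, 0.93, 0.001], [0.93, -0.368, -0.0], [0.0, 0.001, -1.0]]
force: [1.3, -0.3, 1.1]
opening: 0.892
```

```bash
python3 -c "
from h import *
c=snap('wrist','w2');cv2.imwrite('pics/w2x.png',c['frame'][:,:,::-1])
off(.5879,.007,.172)"
```

```text
t 2.85 pos [0.5888 0.0056 0.1725] F [-0.68 -1.25  0.82] open 0.851 yaw 68.41 zax [ 8.e-04 -1.e-04 -1.e+00]
offset cm [ 0.1  -0.14  0.05]
```

View pics/w2x.png

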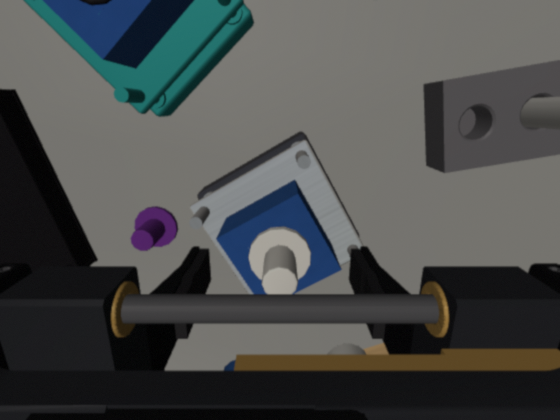

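The knob (280,270) is centred between the fingers at u = 208 and 352. Next I check along the pad axis.

```bash
python3 -c "
from h import *
c=load('w2')
print(atz(c,280,256,.098).round(4),atz(c,280,280,.126).round(4))"
```

```text
[0.587 0.008 0.098] [0.5863 0.0082 0.126 ]
```

>>> arm_command:
  targets:
    - {"rot": [0,0,0],"offset": [0,-0.1,0],"gripper": 1}
    - {"rot": [0,0,0],"offset": [0,-0.1,0],"gripper": 1}
    - {"rot": [0,0,0],"offset": [0,-0.1,0],"gripper": 1}
    - {"rot": [0,0,0],"offset": [0,-0.1,0],"gripper": 1}
    - {"rot": [0,0,0],"offset": [0,-0.1,0],"gripper": 1}
    - {"rot": [0,0,0],"offset": [0,-0.1,0],"gripper": 1}
    - {"rot": [0,0,0],"offset": [0,-0.1,0],"gripper": 1}
    - {"rot": [0,0,0],"offset": [0,-0.1,0],"gripper": 1}

```text
time_s: 3.65
position: [0.5876, 0.006, 0.172]
tcp_rot: [[0.368, 0.93, -0.0], [0.93, -0.368, 0.0], [-0.0, -0.0, -1.0]]
force: [0.1, -0.5, -0.1]
opening: 0.194
```

>>> arm_command:
  targets:
    - {"rot": [0,0,0],"offset": [0,0,0],"gripper": 1}
    - {"rot": [0,0,0],"offset": [0,0,0],"gripper": 1}
    - {"rot": [0,0,0],"offset": [0,0,-1.0],"gripper": 1}
    - {"rot": [0,0,0],"offset": [0,0,-3.0],"gripper": 1}
    - {"rot": [0,0,0],"offset": [0,0,-6.0],"gripper": 1}
    - {"rot": [0,0,0],"offset": [0,0,-6.0],"gripper": 1}
    - {"rot": [0,0,0],"offset": [0,0,-6.0],"gripper": 1}

```text
time_s: 4.35
position: [0.588, 0.006, 0.2333]
tcp_rot: [[0.368, 0.93, 0.002], [0.93, -0.368, -0.0], [0.0, 0.002, -1.0]]
force: [-0.9, -0.1, -0.5]
opening: 0.2
```

```bash
python3 -c "
from h import *
c=snap('scene','s1');w=snap('wrist','w3')
a=c['frame'][130:330,160:440];a=cv2.resize(a,None,fx=2,fy=2);b=cv2.resize(w['frame'],None,fx=.4,fy=.4)
a[:168,-224:]=b
cv2.imwrite('pics/c3.png',a[:,:,::-1])
off(.490,-.2205,.232)"
```

```text
t 4.45 pos [0.587  0.0061 0.2316] F [-0.27 -0.15 -0.75] open 0.198 yaw 68.41 zax [-1.5e-03  2.0e-04 -1.0e+00]
offset cm [-24.64  -0.68  -0.03]
```

View pics/c3.png

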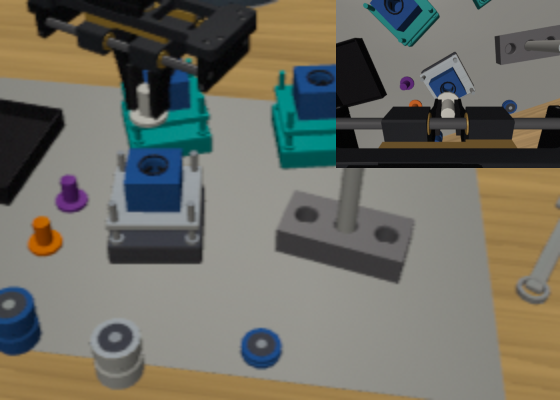

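The cap is held clear and the coupling mouth is open. Now to the tray.

>>> arm_command:
  targets:
    - {"rot": [0,0,0],"offset": [-6,-0.2,0],"gripper": 1}
    - {"rot": [0,0,0],"offset": [-11,-0.3,0],"gripper": 1}
    - {"rot": [0,0,0],"offset": [-16,-0.4,0],"gripper": 1}
    - {"rot": [0,0,0],"offset": [-20.5,-0.6,0],"gripper": 1}
    - {"rot": [0,0,0],"offset": [-24.6,-0.7,0],"gripper": 1}
    - {"rot": [0,0,0],"offset": [-24.6,-0.7,4],"gripper": 1}
    - {"rot": [0,0,0],"offset": [-24.6,-0.7,8],"gripper": 1}
    - {"rot": [0,0,0],"offset": [-24.6,-0.7,11],"gripper": 1}

```text
time_s: 5.25
position: [0.489, -0.2201, 0.1193]
tcp_rot: [[0.37, 0.929, -0.003], [0.929, -0.37, 0.002], [0.001, -0.004, -1.0]]
force: [0.8, 0.2, -0.5]
opening: 0.195
```

>>> arm_command:
  targets:
    - {"rot": [0,0,0],"offset": [0,0,1.0],"gripper": 1}
    - {"rot": [0,0,0],"offset": [0,0,2.0],"gripper": 1}
    - {"rot": [0,0,0],"offset": [0,0,2.6],"gripper": 1}
    - {"rot": [0,0,0],"offset": [0,0,2.6],"gripper": 1}
    - {"rot": [0,0,0],"offset": [0,0,2.6],"gripper": 1}

```text
time_s: 5.75
position: [0.4912, -0.2204, 0.097]
tcp_rot: [[0.368, 0.93, 0.002], [0.93, -0.368, -0.001], [-0.0, 0.002, -1.0]]
force: [0.3, 0.9, -0.6]
opening: 0.197
```

>>> arm_command:
  targets:
    - {"rot": [0,0,0],"offset": [0,0,0.3],"gripper": 1}
    - {"rot": [0,0,0],"offset": [0,0,0.6],"gripper": 1}
    - {"rot": [0,0,0],"offset": [0,0,0.7],"gripper": 1}
    - {"rot": [0,0,0],"offset": [0,0,0.7],"gripper": 1}

```text
time_s: 6.15
position: [0.4906, -0.2201, 0.0891]
tcp_rot: [[0.368, 0.93, 0.0], [0.93, -0.368, -0.0], [-0.0, 0.0, -1.0]]
force: [0.8, 0.9, 0.8]
opening: 0.195
```

>>> arm_command:
  targets:
    - {"rot": [0,0,0],"offset": [0,0,0],"gripper": 0.5}
    - {"rot": [0,0,0],"offset": [0,0,0],"gripper": 0.5}
    - {"rot": [0,0,0],"offset": [0,0,0],"gripper": 0.5}
    - {"rot": [0,0,0],"offset": [0,0,0],"gripper": 0.5}
    - {"rot": [0,0,0],"offset": [0,0,0],"gripper": 0.5}
    - {"rot": [0,0,0],"offset": [0,0,0],"gripper": 0.5}
    - {"rot": [0,0,0],"offset": [0,0,0],"gripper": 0.5}

```text
time_s: 6.85
position: [0.4906, -0.2202, 0.0891]
tcp_rot: [[0.368, 0.93, -0.0], [0.93, -0.368, 0.0], [-0.0, -0.0, -1.0]]
force: [-0.4, 0.1, -0.7]
opening: 0.499
```

>>> arm_command:
  targets:
    - {"rot": [0,0,0],"offset": [0,0,-2],"gripper": 0.5}
    - {"rot": [0,0,0],"offset": [0,0,-5],"gripper": 0.5}
    - {"rot": [0,0,0],"offset": [0,0,-9],"gripper": 0.5}
    - {"rot": [0,0,0],"offset": [0,0,-12],"gripper": 0}
    - {"rot": [0,0,0],"offset": [0,0,-12],"gripper": 0}

```text
time_s: 7.35
position: [0.4926, -0.2215, 0.2132]
tcp_rot: [[0.368, 0.93, 0.008], [0.93, -0.368, -0.005], [-0.002, 0.009, -1.0]]
force: [-0.2, -1.3, -0.4]
opening: 0.604
```

```bash
python3 -c "
from h import *
off(.5808,.2022,.210)
c=snap('top','t2');s=snap('scene','s2')
r=lambda c,x,y,w,h,k:cv2.resize(c['frame'][y:y+h,x:x+w],None,fx=k,fy=k,interpolation=cv2.INTER_CUBIC)
a=r(c,285,195,66,50,6);b=r(s,205,190,66,50,6);d=r(c,370,215,88,100,4)[:300,:352]
e=r(s,90,150,132,100,3)[:300]
im=np.zeros((600,792,3),np.uint8);im[:300,:396]=a;im[300:,:396]=b;im[:300,396:396+352]=d;im[300:,396:]=e
cv2.imwrite('pics/m2.png',im[:,:,::-1])"
```

```text
t 7.35 pos [ 0.4926 -0.2215  0.2132] F [-0.2  -1.3  -0.38] open 0.604 yaw 68.42 zax [ 0.0076 -0.0055 -1.    ]
offset cm [42.64 -7.38  0.15]
```

View pics/m2.png

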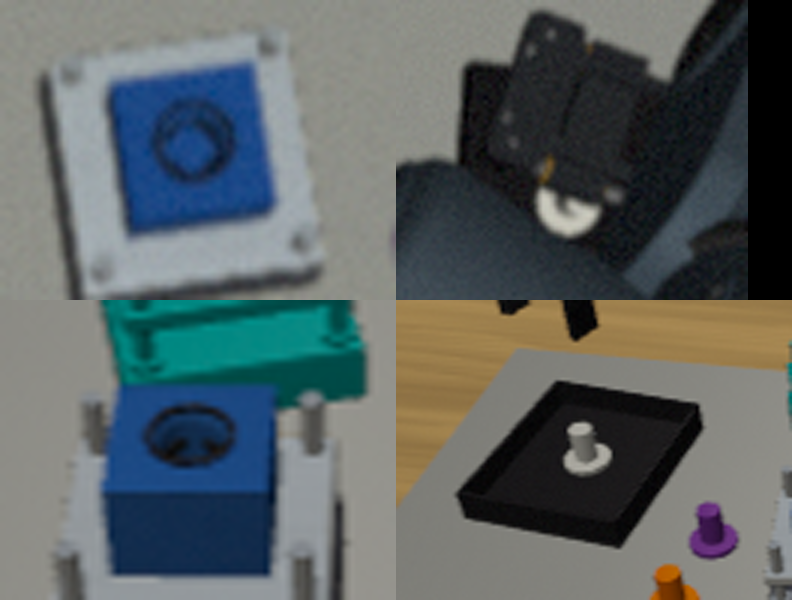

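The cap stands in the tray. In the crops the mouth ring is centred at (193,141) in the top view and (190,135) in the scene view. Now to above the tube.

>>> arm_command:
  targets:
    - {"rot": [0,0,0],"offset": [5,-0.8,-2],"gripper": 0}
    - {"rot": [0,0,0],"offset": [42.6,-7.2,-2],"gripper": 0}
    - {"rot": [0,0,0],"offset": [42.6,-7.2,-2],"gripper": 0}
    - {"rot": [0,0,0],"offset": [42.6,-7.2,-2],"gripper": 0}
    - {"rot": [0,0,0],"offset": [42.6,-7.2,-2],"gripper": 0}
    - {"rot": [0,0,0],"offset": [42.6,-7.2,-2],"gripper": 0}
    - {"rot": [0,0,0],"offset": [42.6,-7.2,-2],"gripper": 0}
    - {"rot": [0,0,0],"offset": [42.6,-7.2,-2],"gripper": 0}

```text
time_s: 8.25
position: [0.5721, 0.1696, 0.2267]
tcp_rot: [[0.368, 0.93, -0.004], [0.93, -0.368, -0.001], [-0.002, -0.004, -1.0]]
force: [1.4, -1.2, 0.1]
opening: 0.998
```

```bash
python3 -c "
from h import *
off(.5808,.2022,.230)
t=load('t2');s=load('s2')
f=lambda x0,y0,X,Y:(x0+(X+.5)/6-.5,y0+(Y+.5)/6-.5)
print(atz(t,*f(285,195,193,141),.093).round(4),atz(s,*f(205,190,190,135),.093).round(4))"
```

```text
t 8.25 pos [0.5721 0.1696 0.2267] F [ 1.38 -1.25  0.07] open 0.998 yaw 68.42 zax [-4.1e-03 -6.0e-04 -1.0e+00]
offset cm [ 3.35 -0.39 -0.34]
[0.5883 0.0055 0.093 ] [0.5862 0.006  0.093 ]
```

>>> arm_command:
  targets:
    - {"rot": [0,0,0],"offset": [3.3,-0.3,0],"gripper": 0}
    - {"rot": [0,0,0],"offset": [3.3,-0.3,0],"gripper": 0}
    - {"rot": [0,0,0],"offset": [3.3,-0.3,0],"gripper": 0}
    - {"rot": [0,0,0],"offset": [3.3,-0.3,0],"gripper": 0}
    - {"rot": [0,0,0],"offset": [3.3,-0.3,0],"gripper": 0}

```text
time_s: 8.75
position: [0.5819, 0.1979, 0.2283]
tcp_rot: [[0.37, 0.929, -0.002], [0.929, -0.37, -0.001], [-0.001, -0.002, -1.0]]
force: [-0.4, -0.0, -0.5]
opening: 1.001
```

```bash
python3 -c "
from h import *
off(.5808,.2022,.139)
c=snap('wrist','w4');cv2.imwrite('pics/w4x.png',cv2.resize(c['frame'],(800,600),interpolation=cv2.INTER_CUBIC)[:,:,::-1])"
```

```text
t 8.75 pos [0.5819 0.1979 0.2283] F [-0.39 -0.04 -0.5 ] open 1.001 yaw 68.3 zax [-1.9e-03 -6.0e-04 -1.0e+00]
offset cm [ 0.37 -0.25  8.93]
```

View pics/w4x.png

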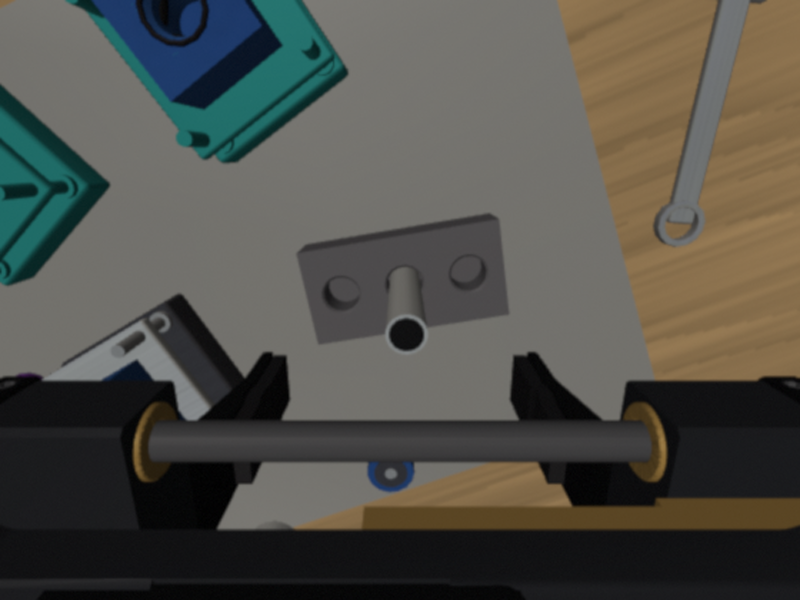

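The wrist view shows the tube rim centred at (406,333), with the fingers straddling it.

```bash
python3 -c "
from h import *
c=load('w4');p=atz(c,406*.7,333*.7,.12);print(p.round(4))
off(p[0]*.6+.5810*.4,p[1]*.6+.4*.2015,.1385)"
```

```text
[0.5803 0.2032 0.12  ]
t 8.8 pos [0.5821 0.1979 0.2286] F [ 0.41 -0.66 -0.77] open 1.002 yaw 68.29 zax [-1.2e-03 -4.0e-04 -1.0e+00]
offset cm [ 0.37 -0.31  9.01]
```

>>> arm_command:
  targets:
    - {"rot": [0,0,0],"offset": [0.4,-0.3,3],"gripper": 0}
    - {"rot": [0,0,0],"offset": [0.4,-0.3,6],"gripper": 0}
    - {"rot": [0,0,0],"offset": [0.4,-0.3,8],"gripper": 0}
    - {"rot": [0,0,0],"offset": [0.4,-0.3,9],"gripper": 0}
    - {"rot": [0,0,0],"offset": [0.4,-0.3,9],"gripper": 0}
    - {"rot": [0,0,0],"offset": [0.4,-0.3,9],"gripper": 0}

```text
time_s: 9.4
position: [0.5817, 0.2039, 0.1397]
tcp_rot: [[0.369, 0.93, 0.001], [0.93, -0.369, 0.0], [0.001, 0.001, -1.0]]
force: [0.7, 0.6, 0.5]
opening: 1.005
```

```bash
python3 -c "
from h import *
off(.5806,.2022,.1385)"
```

```text
t 9.4 pos [0.5817 0.2039 0.1397] F [0.66 0.65 0.54] open 1.005 yaw 68.37 zax [ 1.3e-03  2.0e-04 -1.0e+00]
offset cm [-0.2  -0.04  0.12]
```

>>> arm_command:
  targets:
    - {"rot": [0,0,0],"offset": [-0.2,0,0.1],"gripper": 0.4}
    - {"rot": [0,0,0],"offset": [-0.2,0,0.1],"gripper": 0.6}
    - {"rot": [0,0,0],"offset": [-0.2,0,0.1],"gripper": 0.6}
    - {"rot": [0,0,0],"offset": [-0.2,0,0.1],"gripper": 1}
    - {"rot": [0,0,0],"offset": [-0.2,0,0.1],"gripper": 1}
    - {"rot": [0,0,0],"offset": [-0.2,0,0.1],"gripper": 1}
    - {"rot": [0,0,0],"offset": [-0.2,0,0.1],"gripper": 1}
    - {"rot": [0,0,0],"offset": [-0.2,0,0.1],"gripper": 1}

```text
time_s: 10.2
position: [0.5803, 0.2025, 0.1379]
tcp_rot: [[0.368, 0.93, -0.0], [0.93, -0.368, -0.0], [-0.0, -0.0, -1.0]]
force: [-0.9, 0.2, -0.2]
opening: 0.361
```

>>> arm_command:
  targets:
    - {"rot": [0,0,0],"offset": [0,0,0],"gripper": 1}
    - {"rot": [0,0,0],"offset": [0,0,0],"gripper": 1}
    - {"rot": [0,0,0],"offset": [0,0,0],"gripper": 1}

```text
time_s: 10.5
position: [0.5803, 0.2024, 0.1378]
tcp_rot: [[0.368, 0.93, -0.0], [0.93, -0.368, -0.0], [-0.0, -0.0, -1.0]]
force: [-0.8, -0.4, -0.6]
opening: 0.224
```

>>> arm_command:
  targets:
    - {"rot": [0,0,0],"offset": [0,0,0],"gripper": 1}
    - {"rot": [0,0,0],"offset": [0,0,-1],"gripper": 1}
    - {"rot": [0,0,0],"offset": [0,0,-3],"gripper": 1}
    - {"rot": [0,0,0],"offset": [0,0,-6],"gripper": 1}
    - {"rot": [0,0,0],"offset": [0,0,-9],"gripper": 1}
    - {"rot": [0,0,0],"offset": [0,0,-11.2],"gripper": 1}
    - {"rot": [0,0,0],"offset": [0,0,-11.2],"gripper": 1}

```text
time_s: 11.2
position: [0.5824, 0.2029, 0.2543]
tcp_rot: [[0.368, 0.93, 0.009], [0.93, -0.368, 0.001], [0.004, 0.008, -1.0]]
force: [1.1, 0.1, -0.4]
opening: 0.223
```

```bash
python3 -c "
from h import *
off(.5873,.0062,.25)"
```

```text
t 11.2 pos [0.5824 0.2029 0.2543] F [ 1.09  0.1  -0.38] open 0.223 yaw 68.42 zax [ 0.0087  0.0014 -1.    ]
offset cm [-18.11   7.69   0.41]
```

>>> arm_command:
  targets:
    - {"rot": [0,0,0],"offset": [-3.6,1.6,0],"gripper": 1}
    - {"rot": [0,0,0],"offset": [-7.4,3.2,0],"gripper": 1}
    - {"rot": [0,0,0],"offset": [-11.2,4.9,0],"gripper": 1}
    - {"rot": [0,0,0],"offset": [-15,6.5,0],"gripper": 1}
    - {"rot": [0,0,0],"offset": [-18,7.9,0],"gripper": 1}
    - {"rot": [0,0,0],"offset": [-18,7.9,0],"gripper": 1}
    - {"rot": [0,0,0],"offset": [-18,7.9,0],"gripper": 1}
    - {"rot": [0,0,0],"offset": [-18,7.9,0],"gripper": 1}

```text
time_s: 12.0
position: [0.587, 0.0069, 0.2493]
tcp_rot: [[0.367, 0.93, -0.002], [0.93, -0.367, 0.001], [0.0, -0.002, -1.0]]
force: [0.9, 0.2, -0.9]
opening: 0.222
```

```bash
python3 -c "
from h import *
off(.5873,.0062,.25)
s=snap('scene','s5');w=snap('wrist','w5')
a=cv2.resize(s['frame'][115:265,190:290],None,fx=4,fy=4,interpolation=cv2.INTER_CUBIC)
b=cv2.resize(w['frame'][180:380,200:333],None,fx=3,fy=3,interpolation=cv2.INTER_CUBIC)
im=np.hstack([a,b]);cv2.imwrite('pics/m5.png',im[:,:,::-1]);print(im.shape)"
```

```text
t 12.0 pos [0.587  0.0069 0.2493] F [ 0.92  0.18 -0.89] open 0.222 yaw 68.44 zax [-1.6e-03  7.0e-04 -1.0e+00]
offset cm [-0.05  0.05 -0.07]
(600, 799, 3)
```

View pics/m5.png

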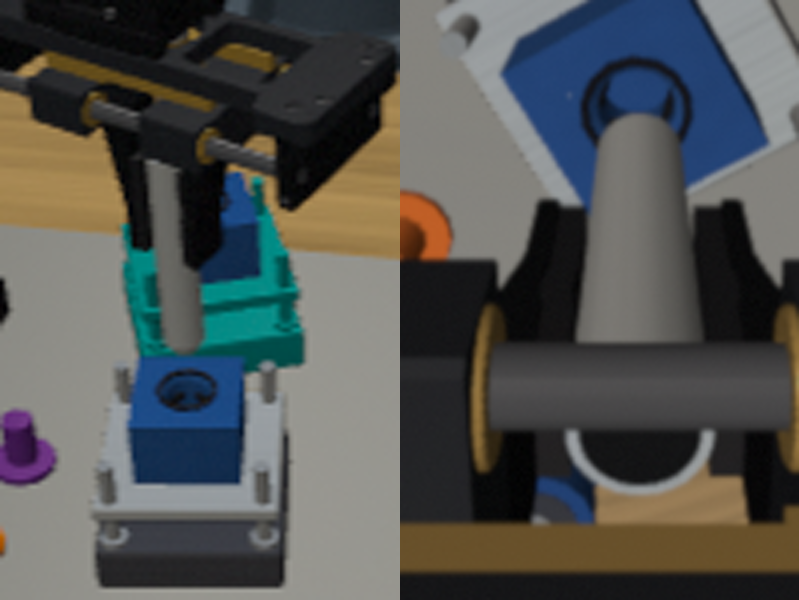

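```bash
python3 -c "
from h import *
s=load('s5');w=load('w5')
S=lambda p:((proj(s,p)-[190,115]+.5)*4-.5).round(1)
W=lambda p:((proj(w,p)-[200,180]+.5)*3-.5+[400,0]).round(1)
R=bot.read_state()['tcp_rot'];p=np.array([.587,.0069,.2493])
for z in(.018,.05,.1,.121,.128):
  q=p+R[:,2]*z
  e=R[:,0]*.01;f=np.array([.14,-.99,0])*.01
  print(z,q.round(4),'S',S(q),S(q+f),S(q-f),'W',W(q),W(q-e),W(q+e))
q=p+R[:,2]*.128
for r in(.007,.01): 
  for zz in(.128,.122):
    qq=p+R[:,2]*zz; print('far edge W',r,zz,W(qq-R[:,1]*r),W(qq+R[:,1]*r),'near edge S',S(qq+np.array([r,0,0])))
i=lambda c,k,x0,y0,X,Y:atz(c,x0+(X+.5)/k-.5,y0+(Y+.5)/k-.5,.093)
print('mouth W',i(w,3,200,180,636-400,101).round(4),'S',i(s,4,190,115,187,389).round(4))
m=[.5873,.0062,.093];print(S(m),W(m))
"
```

```text
0.018 [0.587  0.0069 0.2313] S [167.9 152.2] [145.2 152.1] [190.7 152.3] W [627.6 429.5] [553.9 429.5] [701.3 429.5]
0.05 [0.587  0.0069 0.1993] S [173.1 212.8] [151.  212.7] [195.1 212.9] W [629.8 307.8] [570.  307.8] [689.6 307.8]
0.1 [0.5869 0.0069 0.1493] S [180.5 300.6] [159.3 300.5] [201.6 300.7] W [632.  188.7] [585.8 188.7] [678.2 188.8]
0.121 [0.5869 0.0069 0.1283] S [183.4 335.3] [162.7 335.2] [204.2 335.4] W [632.6 153.5] [590.5 153.5] [674.8 153.5]
0.128 [0.5869 0.007  0.1213] S [184.4 346.6] [163.7 346.5] [205.  346.7] W [632.8 143.1] [591.9 143.1] [673.8 143.1]
far edge W 0.007 0.128 [632.8 116. ] [632.9 169.7] near edge S [181.2 355.6]
far edge W 0.007 0.122 [632.6 124.3] [632.7 179.2] near edge S [180.3 345.9]
far edge W 0.01 0.128 [632.8 104.2] [632.9 181. ] near edge S [179.8 359.5]
far edge W 0.01 0.122 [632.6 112.3] [632.8 190.7] near edge S [178.9 349.9]
mouth W [0.5857 0.0082 0.093 ] S [0.5856 0.0061 0.093 ]
[186.4 391.3] [631.5 108.8]
```

```bash
cat > ring.py <<'E'
from h import *
from scipy.ndimage import map_coordinates
def fit(name,half=False,z=.093):
    c=load(name);g=c['frame'].astype(float).max(2);best=[]
    th=np.linspace(0,2*np.pi,120,endpoint=False)
    R=bot.read_state()['tcp_rot']
    if half:  # keep arc away from tube: toward -tool y and sides
        d=-(np.cos(th)*R[0,1]+np.sin(th)*R[1,1]); th=th[d>0.2]
    V=np.array(c['view'])
    for r in np.arange(.0105,.0145,.0005):
        for x in np.arange(.581,.593,.0005):
            for y in np.arange(0,.0125,.0005):
                P=np.c_[x+r*np.cos(th),y+r*np.sin(th),np.full(len(th),z)]@V[:3,:3].T+V[:3,3]
                u=c['fx']*P[:,0]/P[:,2]+c['cx'];v=c['fy']*P[:,1]/P[:,2]+c['cy']
                best.append((map_coordinates(g,[v,u],order=1).mean(),r,x,y))
    best.sort();b=np.array(best[:15]);print(name,b[0].round(4),'mean',b.mean(0).round(4),'sd',b.std(0).round(4))
for n,h in(('t2',0),('s2',0),('s5',0),('w5',1)): fit(n,h)
E
python3 ring.py
```

```text
t2 [7.62055e+01 1.05000e-02 5.85500e-01 6.50000e-03] mean [7.70893e+01 1.07000e-02 5.85400e-01 6.40000e-03] sd [4.449e-01 2.000e-04 4.000e-04 5.000e-04]
s2 [4.82068e+01 1.30000e-02 5.85500e-01 6.00000e-03] mean [4.92942e+01 1.29000e-02 5.85500e-01 6.10000e-03] sd [4.296e-01 3.000e-04 4.000e-04 4.000e-04]
s5 [4.94749e+01 1.30000e-02 5.85500e-01 6.00000e-03] mean [5.05995e+01 1.29000e-02 5.85500e-01 6.10000e-03] sd [4.493e-01 3.000e-04 4.000e-04 4.000e-04]
w5 [3.13455e+01 1.40000e-02 5.88500e-01 7.00000e-03] mean [3.38585e+01 1.35000e-02 5.87900e-01 7.40000e-03] sd [1.2825e+00 5.0000e-04 6.0000e-04 4.0000e-04]
```

>>> arm_command:
  targets:
    - {"rot": [0,0,0],"offset": [-0.1,0,1],"gripper": 1}
    - {"rot": [0,0,0],"offset": [-0.1,0,2],"gripper": 1}
    - {"rot": [0,0,0],"offset": [-0.1,0,2.5],"gripper": 1}
    - {"rot": [0,0,0],"offset": [-0.1,0,2.5],"gripper": 1}
    - {"rot": [0,0,0],"offset": [-0.1,0,2.5],"gripper": 1}

```text
time_s: 12.6
position: [0.5872, 0.0051, 0.2245]
tcp_rot: [[0.368, 0.93, -0.001], [0.93, -0.368, 0.0], [-0.0, -0.001, -1.0]]
force: [-0.2, -0.5, 0.4]
opening: 0.224
```

```bash
python3 -c "
from h import *
off(.5865,.0058,.2245)
s=snap('scene','s6');w=snap('wrist','w6')
a=cv2.resize(s['frame'][185:235,215:265],None,fx=8,fy=8,interpolation=cv2.INTER_CUBIC)
b=cv2.resize(w['frame'][185:248,250:313],(400,400),interpolation=cv2.INTER_CUBIC)
im=np.hstack([a,b]);cv2.imwrite('pics/m6.png',im[:,:,::-1])"
```

```text
t 12.6 pos [0.5872 0.0051 0.2245] F [-0.2  -0.54  0.45] open 0.224 yaw 68.42 zax [-6.e-04  1.e-04 -1.e+00]
offset cm [ 0.04 -0.09  0.  ]
```

View pics/m6.png

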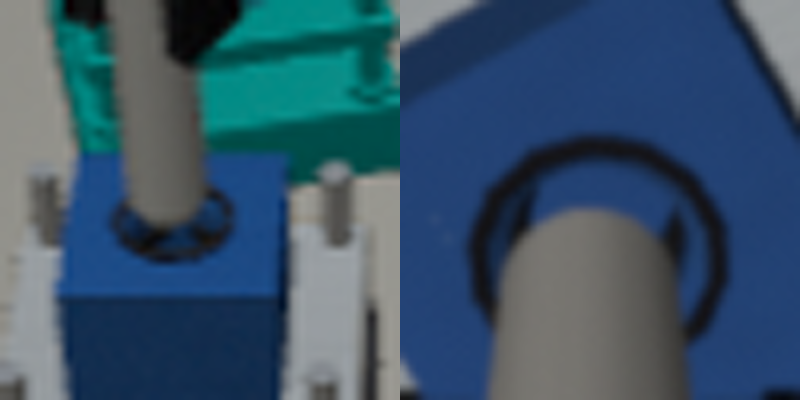

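Run:
```python
from h import *
s=load('s6');w=load('w6');st=bot.read_state();R=st['tcp_rot'];p=st['position']
k=400/63
S=lambda q:(proj(s,q)-[215,185]+.5)*8-.5
W=lambda q:(proj(w,q)-[250,185]+.5)*k-.5+[400,0]
th=np.linspace(0,2*np.pi,90)
ext=lambda F,c,r:(lambda A:(A.min(0).round(0),A.max(0).round(0)))(np.array([F(c+r*(np.cos(t)*R[:,0]+np.sin(t)*R[:,1])) for t in th]))
for n,F in(('S',S),('W',W)):
    print(n,'foot r7',ext(F,p+R[:,2]*.128,.007),'r10',ext(F,p+R[:,2]*.122,.01))
    for c in([.5872,.0051],[.5855,.0061]):
        for r in(.013,.014): print(n,'ring',c,r,ext(F,np.r_[c,.093],r))
```

```text
S foot r7 (array([139., 192.]), array([196., 229.])) r10 (array([125., 166.]), array([206., 218.]))
S ring [0.5872, 0.0051] 0.013 (array([116., 189.]), array([222., 257.]))
S ring [0.5872, 0.0051] 0.014 (array([112., 186.]), array([226., 260.]))
S ring [0.5855, 0.0061] 0.013 (array([122., 185.]), array([227., 253.]))
S ring [0.5855, 0.0061] 0.014 (array([118., 182.]), array([231., 255.]))
W foot r7 (array([518., 216.]), array([639., 330.])) r10 (array([489., 208.]), array([667., 374.]))
W ring [0.5872, 0.0051] 0.013 (array([467., 152.]), array([689., 361.]))
W ring [0.5872, 0.0051] 0.014 (array([459., 144.]), array([698., 369.]))
W ring [0.5855, 0.0061] 0.013 (array([470., 136.]), array([692., 346.]))
W ring [0.5855, 0.0061] 0.014 (array([461., 128.]), array([701., 353.]))
```

In the views the mouth sits about 0.6 mm toward +y of the tube axis, and x agrees to within about 1 mm. I'll correct and start the foot in gently.

>>> arm_command:
  targets:
    - {"rot": [0,0,0],"offset": [0.05,0,0],"gripper": 1}
    - {"rot": [0,0,0],"offset": [0.05,0,0.2],"gripper": 1}
    - {"rot": [0,0,0],"offset": [0.05,0,0.4],"gripper": 1}
    - {"rot": [0,0,0],"offset": [0.05,0,0.6],"gripper": 1}
    - {"rot": [0,0,0],"offset": [0.05,0,0.8],"gripper": 1}
    - {"rot": [0,0,0],"offset": [0.05,0,0.8],"gripper": 1}

```text
time_s: 13.3
position: [0.5872, 0.0055, 0.2165]
tcp_rot: [[0.368, 0.93, -0.001], [0.93, -0.368, 0.0], [-0.0, -0.001, -1.0]]
force: [-0.4, 0.2, -0.8]
opening: 0.219
```

>>> arm_command:
  targets:
    - {"rot": [0,0,0],"offset": [0,0,0.1],"gripper": 1}
    - {"rot": [0,0,0],"offset": [0,0,0.2],"gripper": 1}
    - {"rot": [0,0,0],"offset": [0,0,0.2],"gripper": 1}

```text
time_s: 13.6
position: [0.5874, 0.0055, 0.2148]
tcp_rot: [[0.368, 0.93, -0.0], [0.93, -0.368, 0.0], [-0.0, -0.0, -1.0]]
force: [-0.1, -0.8, 0.1]
opening: 0.223
```

>>> arm_command:
  targets:
    - {"rot": [0,0,0],"offset": [0,0,0.1],"gripper": 1}
    - {"rot": [0,0,0],"offset": [0,0,0.2],"gripper": 1}
    - {"rot": [0,0,0],"offset": [0,0,0.3],"gripper": 1}
    - {"rot": [0,0,0],"offset": [0,0,0.4],"gripper": 1}
    - {"rot": [0,0,0],"offset": [0,0,0.4],"gripper": 1}

```text
time_s: 14.1
position: [0.5873, 0.0055, 0.2107]
tcp_rot: [[0.368, 0.93, -0.0], [0.93, -0.368, 0.0], [-0.0, -0.0, -1.0]]
force: [1.4, -0.1, -1.1]
opening: 0.223
```

>>> arm_command:
  targets:
    - {"rot": [0,0,0],"offset": [0,0,0.1],"gripper": 1}
    - {"rot": [0,0,0],"offset": [0,0,0.2],"gripper": 1}
    - {"rot": [0,0,0],"offset": [0,0,0.3],"gripper": 1}
    - {"rot": [0,0,0],"offset": [0,0,0.3],"gripper": 1}

```text
time_s: 14.5
position: [0.5874, 0.0056, 0.2078]
tcp_rot: [[0.368, 0.93, -0.0], [0.93, -0.368, 0.0], [0.0, -0.0, -1.0]]
force: [-0.1, 0.7, -0.2]
opening: 0.228
```

>>> arm_command:
  targets:
    - {"rot": [0,0,0],"offset": [0,0,0.1],"gripper": 1}
    - {"rot": [0,0,0],"offset": [0,0,0.2],"gripper": 1}
    - {"rot": [0,0,0],"offset": [0,0,0.3],"gripper": 1}
    - {"rot": [0,0,0],"offset": [0,0,0.3],"gripper": 1}

```text
time_s: 14.9
position: [0.5875, 0.0058, 0.2054]
tcp_rot: [[0.368, 0.93, 0.0], [0.93, -0.368, 0.0], [0.001, 0.0, -1.0]]
force: [-0.7, 1.3, 5.0]
opening: 0.22
```

>>> arm_command:
  targets:
    - {"rot": [0,0,0],"offset": [0,0,0.1],"gripper": 1}
    - {"rot": [0,0,0],"offset": [0,0,0.2],"gripper": 1}
    - {"rot": [0,0,0],"offset": [0,0,0.2],"gripper": 1}

```text
time_s: 15.2
position: [0.5876, 0.0058, 0.2039]
tcp_rot: [[0.368, 0.93, 0.001], [0.93, -0.368, 0.0], [0.001, 0.001, -1.0]]
force: [-1.3, 1.8, 8.5]
opening: 0.224
```

>>> arm_command:
  targets:
    - {"rot": [0,0,0],"offset": [0,0,0.1],"gripper": 1}
    - {"rot": [0,0,0],"offset": [0,0,0.2],"gripper": 1}
    - {"rot": [0,0,0],"offset": [0,0,0.2],"gripper": 1}

```text
time_s: 15.5
position: [0.5877, 0.0058, 0.2025]
tcp_rot: [[0.368, 0.93, 0.001], [0.93, -0.368, 0.0], [0.001, 0.001, -1.0]]
force: [-2.0, 1.0, 12.0]
opening: 0.224
```

>>> arm_command:
  targets:
    - {"rot": [0,0,0],"offset": [0,0,0.1],"gripper": 1}
    - {"rot": [0,0,0],"offset": [0,0,0.2],"gripper": 1}
    - {"rot": [0,0,0],"offset": [0,0,0.2],"gripper": 1}

```text
time_s: 15.8
position: [0.5878, 0.0057, 0.2012]
tcp_rot: [[0.368, 0.93, 0.002], [0.93, -0.368, -0.0], [0.001, 0.002, -1.0]]
force: [-3.4, 2.5, 14.8]
opening: 0.223
```

>>> arm_command:
  targets:
    - {"rot": [0,0,0],"offset": [0,-0.05,0.1],"gripper": 1}
    - {"rot": [0,0,0],"offset": [0,-0.05,0.2],"gripper": 1}
    - {"rot": [0,0,0],"offset": [0,-0.05,0.2],"gripper": 1}

```text
time_s: 16.1
position: [0.5877, 0.0057, 0.1991]
tcp_rot: [[0.368, 0.93, 0.003], [0.93, -0.368, -0.001], [0.001, 0.003, -1.0]]
force: [0.5, 0.7, 1.4]
opening: 0.224
```

>>> arm_command:
  targets:
    - {"rot": [0,0,0],"offset": [0,0,0.1],"gripper": 1}
    - {"rot": [0,0,0],"offset": [0,0,0.15],"gripper": 1}
    - {"rot": [0,0,0],"offset": [0,0,0.15],"gripper": 1}

```text
time_s: 16.4
position: [0.5876, 0.0056, 0.1958]
tcp_rot: [[0.368, 0.93, 0.002], [0.93, -0.368, -0.0], [0.0, 0.002, -1.0]]
force: [0.6, 1.3, 5.7]
opening: 0.226
```

>>> arm_command:
  targets:
    - {"rot": [0,0,0],"offset": [0,0,0.1],"gripper": 1}
    - {"rot": [0,0,0],"offset": [0,0,0.2],"gripper": 1}
    - {"rot": [0,0,0],"offset": [0,0,0.3],"gripper": 1}
    - {"rot": [0,0,0],"offset": [0,0,0.3],"gripper": 1}

```text
time_s: 16.8
position: [0.5875, 0.0056, 0.1928]
tcp_rot: [[0.368, 0.93, 0.001], [0.93, -0.368, -0.0], [0.0, 0.001, -1.0]]
force: [0.0, 1.7, 7.3]
opening: 0.223
```

>>> arm_command:
  targets:
    - {"rot": [0,0,0],"offset": [0,0,0.1],"gripper": 1}
    - {"rot": [0,0,0],"offset": [0,0,0.2],"gripper": 1}
    - {"rot": [0,0,0],"offset": [0,0,0.2],"gripper": 1}

```text
time_s: 17.1
position: [0.5875, 0.0056, 0.1907]
tcp_rot: [[0.368, 0.93, 0.001], [0.93, -0.368, -0.0], [0.0, 0.001, -1.0]]
force: [-0.3, 1.3, 4.1]
opening: 0.223
```

>>> arm_command:
  targets:
    - {"rot": [0,0,0],"offset": [0,0,0.1],"gripper": 1}
    - {"rot": [0,0,0],"offset": [0,0,0.2],"gripper": 1}
    - {"rot": [0,0,0],"offset": [0,0,0.2],"gripper": 1}

```text
time_s: 17.4
position: [0.5875, 0.0056, 0.189]
tcp_rot: [[0.368, 0.93, 0.001], [0.93, -0.368, -0.0], [0.0, 0.001, -1.0]]
force: [-0.9, 0.9, 7.6]
opening: 0.217
```

>>> arm_command:
  targets:
    - {"rot": [0,0,0],"offset": [0,0,0.1],"gripper": 1}
    - {"rot": [0,0,0],"offset": [0,0,0.2],"gripper": 1}
    - {"rot": [0,0,0],"offset": [0,0,0.2],"gripper": 1}

```text
time_s: 17.7
position: [0.5876, 0.0056, 0.1878]
tcp_rot: [[0.368, 0.93, 0.002], [0.93, -0.368, -0.0], [0.0, 0.002, -1.0]]
force: [-1.8, 2.0, 13.1]
opening: 0.226
```

>>> arm_command:
  targets:
    - {"rot": [0,0,0],"offset": [0,0,0.1],"gripper": 1}
    - {"rot": [0,0,0],"offset": [0,0,0.15],"gripper": 1}
    - {"rot": [0,0,0],"offset": [0,0,0.15],"gripper": 1}

```text
time_s: 18.0
position: [0.5876, 0.0056, 0.187]
tcp_rot: [[0.368, 0.93, 0.002], [0.93, -0.368, -0.001], [0.0, 0.002, -1.0]]
force: [-3.6, 1.7, 16.6]
opening: 0.225
```

>>> arm_command:
  targets:
    - {"rot": [0,0,0],"offset": [0,0,0.1],"gripper": 1}
    - {"rot": [0,0,0],"offset": [0,0,0.2],"gripper": 1}
    - {"rot": [0,0,0],"offset": [0,0,0.2],"gripper": 1}
    - {"rot": [0,0,0],"offset": [0,0,0.2],"gripper": 1}

```text
time_s: 18.4
position: [0.5877, 0.0055, 0.1859]
tcp_rot: [[0.368, 0.93, 0.003], [0.93, -0.368, -0.001], [0.0, 0.003, -1.0]]
force: [-4.1, 1.1, 21.7]
opening: 0.226
```

The push reached 21.7 N. The geometry puts the foot about 30 mm down and the stiffness matches the cradle's 4 N/mm, so the tube is bottomed. I'll relieve the load, then release.

>>> arm_command:
  targets:
    - {"rot": [0,0,0],"offset": [0,0,-0.2],"gripper": 1}
    - {"rot": [0,0,0],"offset": [0,0,-0.4],"gripper": 1}
    - {"rot": [0,0,0],"offset": [0,0,-0.55],"gripper": 1}
    - {"rot": [0,0,0],"offset": [0,0,-0.55],"gripper": 1}
    - {"rot": [0,0,0],"offset": [0,0,-0.55],"gripper": 1}

```text
time_s: 18.9
position: [0.5875, 0.0056, 0.1892]
tcp_rot: [[0.368, 0.93, 0.002], [0.93, -0.368, -0.0], [0.0, 0.002, -1.0]]
force: [-0.7, 2.4, 8.1]
opening: 0.226
```

>>> arm_command:
  targets:
    - {"rot": [0,0,0],"offset": [0,0,-0.1],"gripper": 1}
    - {"rot": [0,0,0],"offset": [0,0,-0.15],"gripper": 1}
    - {"rot": [0,0,0],"offset": [0,0,-0.15],"gripper": 1}
    - {"rot": [0,0,0],"offset": [0,0,-0.15],"gripper": 0.5}
    - {"rot": [0,0,0],"offset": [0,0,-0.15],"gripper": 0.5}
    - {"rot": [0,0,0],"offset": [0,0,-0.15],"gripper": 0}
    - {"rot": [0,0,0],"offset": [0,0,-0.15],"gripper": 0}
    - {"rot": [0,0,0],"offset": [0,0,-0.15],"gripper": 0}

```text
time_s: 19.7
position: [0.5867, 0.0057, 0.1896]
tcp_rot: [[0.368, 0.93, -0.001], [0.93, -0.368, 0.0], [-0.0, -0.001, -1.0]]
force: [-0.3, -0.5, 0.0]
opening: 0.593
```

>>> arm_command:
  targets:
    - {"rot": [0,0,0],"offset": [0,0,0],"gripper": 0}
    - {"rot": [0,0,0],"offset": [0,0,0],"gripper": 0}
    - {"rot": [0,0,0],"offset": [0,0,0],"gripper": 0}
    - {"rot": [0,0,0],"offset": [0,0,0],"gripper": 0}

```text
time_s: 20.1
position: [0.587, 0.0057, 0.19]
tcp_rot: [[0.368, 0.93, 0.0], [0.93, -0.368, -0.0], [0.0, 0.0, -1.0]]
force: [0.1, -0.9, 0.0]
opening: 0.944
```

>>> arm_command:
  targets:
    - {"rot": [0,0,0],"offset": [0,0,-2],"gripper": 0}
    - {"rot": [0,0,0],"offset": [0,0,-5],"gripper": 0}
    - {"rot": [0,0,0],"offset": [0,0,-9],"gripper": 0}
    - {"rot": [0,0,0],"offset": [0,0,-12],"gripper": 0}
    - {"rot": [0,0,0],"offset": [0,0,-12],"gripper": 0}
    - {"rot": [0,0,0],"offset": [0,0,-12],"gripper": 0}

```text
time_s: 20.7
position: [0.5868, 0.0058, 0.3105]
tcp_rot: [[0.368, 0.93, 0.001], [0.93, -0.368, -0.0], [0.0, 0.001, -1.0]]
force: [0.2, -0.7, -0.5]
opening: 0.998
```

```bash
python3 -c "
from h import *
off(.5873,.0057,.3)
s=snap('scene','s7');a=s['frame'][100:330,80:400]
a=cv2.resize(a,None,fx=2.5,fy=2.5,interpolation=cv2.INTER_CUBIC)
cv2.imwrite('pics/s7x.png',a[:,:,::-1])
for z in(.093,.173):print(z,((proj(s,[.5872,.0057,z])-[80,100]+.5)*2.5-.5).round(1))"
```

```text
t 20.7 pos [0.5868 0.0058 0.3105] F [ 0.21 -0.65 -0.46] open 0.998 yaw 68.41 zax [ 1.2e-03 -3.0e-04 -1.0e+00]
offset cm [0.01 0.04 1.05]
0.093 [390.7 281.7]
0.173 [383.8 199.8]
```

View pics/s7x.png

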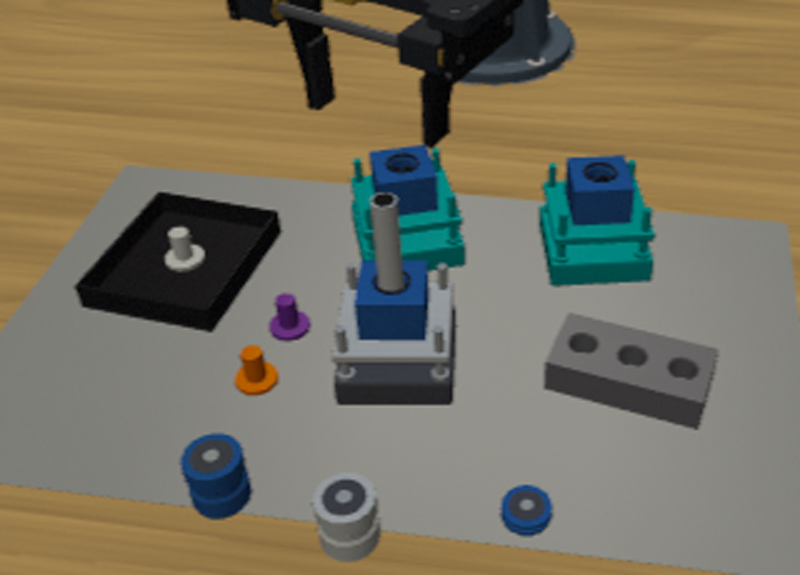

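The tube stands upright with its top at (384,201), against (384,200) predicted for 80 mm standing out. The cap is in the tray at (183,250), and the bystanders in view look undisturbed.

```bash
python3 -c "
from rig import ticket
print(ticket.hand_in())"
```

```text
the job is handed in; nothing more can be done
None
```

The white dust cap is in the tray, and the aluminium tube is standing in the coupling, pushed home and released. I handed the job in at about 21 s of the 64 s allowed.

- **Seal and final push:** The highest reading going through the seal was about 15 N, and drag after it was about 4–7 N. The last push read 21.7 N, so the cradle sank about 5 mm of its 7.5 mm and stayed off its stop. I read forces only at the end of each short move, so a brief higher peak would not show.
- **Depth:** At full push the foot worked out at about 30 mm below the mouth. Force then rose at about 4 N per mm, which is the cradle spring alone, so the tube had bottomed.
- **Final picture:** The tube's top is within about 1 px of where 80 mm standing out should put it. The gripper was open and clear, touching nothing. The couplings, end ring, coloured caps and turquoise look-alikes look undisturbed. The wrench was outside that last crop, and the arm never went near it.
- **Disagreements:** The scene and wrist cameras differed by about 1.5 mm on the mouth's x position. I aimed between the two, and sideways force stayed at about 4 N or less. The grip was the fixed 30 N rather than the suggested 40 N, and I saw no sign of slip.

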